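# Hang the air screwdriver on the spring balancer

### The job

Take the balancer's hook by its knob, pull it down and push it under the screwdriver's bail; the stand slides away a little to its stop, so push on by feel until the hook's sprung gate has let the bail in, without forcing it. Then ease the hook up under control, not jamming the screwdriver in its stand, and let go with the screwdriver hanging still in the fully raised hook. Leave the mug, dish, phone and red screwdriver where they are.

Things in the scene. Friction and masses are not known exactly. Their poses are not given: they have to be found in the camera images.
- balancer_base: Foot of the column balancer, a dark steel plate 120 x 110 x 12 mm fixed to the bench. Origin: centre of its underside, on the vertical axis about which the mast turns. At mast angle 0 the balancer's arm points along the foot's own -x.
- mast (a joint): Angle of the square aluminium mast (0.39 m tall, round spring drum on top) about the vertical, -0.8 to 0.8 rad, counter-clockwise from above positive; slight friction, stays where left. World heading of the arm = yaw of the foot + pi + this angle. The hook's mouth faces the way it travels when this angle grows.
- carriage (a joint): How far (m) the carriage with arm, knob and hook is pulled down the mast: 0 = fully up at its stop, 0.10 = lowest. A spring pulls it up with about 14 to 16 N net over the travel; let go, it snaps up. With the screwdriver hung on, about 9 N upward remain: it stays up by itself.
- knob (a point): Grip point, mid-height of the upright round black knob on the arm's outer end: 22 mm diameter, 40 mm tall, capped by a disc of 28 mm, 4 mm thick, whose underside is 19 mm above this point. 170 mm from the mast axis, 98 mm straight above hook. The top of the 14 mm thick arm is 21 mm below this point. Knob, arm and hook are one rigid piece: move the hook by the knob.
- hook: Snap hook of 8 mm bar under the arm's end. Origin: the seat, where the bail's bar centre lies when hung. Mouth faces own -y; own x runs along the arm to the mast. Tip: 14 mm out to the mouth side (outer face 18), its top 14 mm above the origin; hook's underside 12 mm below it, back 15 mm behind. The bail's bar enters with its centre 18 to 32 mm above the origin (best 24), then drops to the seat.
- stand: Grey plastic socket, 53 mm outside (foot 64 mm), 44 mm tall, bore 42 mm, floor 8 mm thick. Origin: centre of its underside, 6 mm above the bench on a short slide track. Pushed the way the hook's mouth faces, it slides easily (about 0.5 N) by 5 to 38 mm, different each time, to an adjustable end stop; only then does the gate yield. Starts 160 to 175 mm from the mast axis.
- air_driver: Stubby air screwdriver, 40 mm diameter, 84 mm tall without the bail, 0.36 to 0.54 kg, standing loosely in the stand, foot 8 mm above the stand's underside, sunk in 36 mm. Pushed sideways at the bail it leans by up to about 15 mm before it resists firmly; lifted while leaning hard it jams in the socket: swing it upright over the stand first. Origin: centre of its foot; z up, x along the bail's bar.
- bail (a point): Middle of the bar of the steel wire bail on top of the screwdriver: bar 7 mm thick, 36 mm long, roughly along the line to the mast, 134 mm above the screwdriver's foot; legs 44 mm apart between centres, free space under the bar 46 mm high. More than 16 N between hook and screwdriver would bend it.
- mug: White mug 86 mm wide, 98 mm tall, bystander. Origin: centre of its underside.
- magnet_dish: Round dish 108 mm wide, 24 mm tall, bystander. Origin: centre of its underside.
- phone: Flat black phone 146 x 73 x 9 mm, bystander. Origin: centre of its underside.
- screwdriver_red: Red-handled screwdriver 197 mm long lying flat, bystander. Origin: centre of its underside.
- gate_hinge (a point): Hinge of the sprung gate bar (30 mm long, 4.4 mm thick) that closes the hook's mouth down to the tip. Pushing it in with the bail takes about 2.5 N at first, 4 N at the end, then comes a firm stop (6 N and more). There the bar is inside the tip and drops to the seat when the hook is let up 24 mm (caught behind the tip from 12 mm on); the gate then springs shut. 42 mm above hook.

How it is judged:
By the outcome, as a careful person would: the job done as asked, in the order asked, and still so for the second after the job is handed in, with the robot touching nothing.
It also fails if it takes over 64 s, if anything falls off the work surface, if the arm or the gripper's body presses on something with over 40 N, if the wrist force passes 120 N, or if a joint passes its speed limit or range.

### The arm

A 6-joint arm with a two-finger parallel gripper is mounted at the origin on a cart in front of the work surface, level with it; the furniture and walls round the work are solid. World frame = base frame: x ahead of the robot, y to its left, z up, the work surface at z = 0. Lengths are in m, angles in rad, forces in N, time in s.
With the tool pointing down it reaches from about 0.325 to 0.775 m from the base axis. Payload 9.3 kg.
Tool frame: the origin (TCP) lies midway between the tips of the shut fingers; the grasp point (between the pads) lies ctrl.tcp_to_grasp behind it (ctrl.tcp_to_grasp is the distance from the TCP to the grasp point, in m); z points along the fingers, y is the line along which they close (so a half turn about z gives the same grasp; the last joint's range is limited). The gripper opens to 85 mm and grips with 20 to 120 N. Pads are 22 mm wide; open, the fingers measure 114 mm over their backs; the gripper's body (76 mm by 85 mm) begins 54 mm behind the grasp point. The pads swing forward as they close: fully open they stand 13 mm farther back than shut.
Start: joints at [1.001, 0.259, 0.021, 1.334, 0, 1.418], TCP at [0.223, 0.503, 0.231] pointing down, gripper open.
Joint ranges: [-3.04, 3.04], [-0.91, 1.82], [-1.04, 1.36], [-1.92, 1.95], [-1.52, 1.45], [-3.14, 3.14]. Speed limits (rad/s): [2.22, 2.22, 2.79, 3.14, 3.14, 3.14].

### API

Orientations are given as a unit quaternion [w, x, y, z].
In Python, from cell import ctrl gives the robot as it stands. The module is installed in compiled form; this text tells all that it offers.
- The arm moves only by the tool send_rows, never from a script. Its argument "targets" is a list that holds one entry, the list of rows, each a list of 5 numbers: the shift along the tool's x, y, z in m, then the turn about the tool's z in degrees, then the closure in counts, from 0 (fully open) to 255 (shut). A call has exactly 8 rows; each row is the pose to reach, as a shift and turn from the pose commanded when the call began, along the tool's axes at that moment; what a row does not reach only later rows make up. A row lasts 1/8 s, in which the tool goes at most 62.5 mm and 10.7 degrees, less where a joint would pass 70% of its speed; a pose out of reach is approached as far as the arm can. A call with a gripper value outside its range is refused whole. The fingers move at their own pace and stop on an object; "force" is the grip in N (left out, the last holds). Time passes only in rows, so rows that repeat a pose let the fingers close, or fill a call up. It gives the time, the measured TCP pose, the force, the opening and the grip force at its end, in the units of the state.
- ctrl.observe(): the state, without advancing time (a new reading comes with each control period).
- ctrl.read_camera(name): name is "side" or "top"; returns (picture, depth): 384x512x3 uint8, red, green, blue; 384x512 float32, m along the optical axis (not along the pixel's ray), 0 where there is no reading.
- ctrl.camera_params(name): a dict with "K" (3x3 intrinsics, pixels), "rvec" (rotation vector, rad) and "tvec" (3), from world to camera coordinates, as OpenCV has them. Camera axes: x right, y down, z forward; pixel columns grow to the right and rows downward; lengths in m; the calibration is good to about 2 mm. A picture is of the moment at which its call begins. camera_params takes no time and is no camera call.
- ctrl.sign_off(): hands the job in; it is judged then, once.
The state is a dict: "t": time; "joint_positions": joint angles; "qvel": joint speeds; "tau": joint torques, N m; "tcp_pos": TCP position; "orientation": TCP orientation; "contact_force": force on the tool from outside, world axes, zero at the start; "ft_torque": the same for the moment, N m; "gripper_width": opening from 0.0 (shut) to 1.0 (fully open); "grip_force": force on a finger pad.
Only numpy, scipy, OpenCV 4.12 (cv2) and the standard library are available. Lean on these libraries where they do the work, as an engineer would, in place of code of your own. Each camera call takes 0.05 s, during which the arm holds its last target. There are 200 camera calls.

## Working session

There is one attempt and no reset: what is moved stays moved. The work goes in short steps, Python scripts to look and compute and a tool call to move; the robot and the scene stay as the last step left them, time stands still between calls to the robot, and variables do not carry over. Pictures are saved under pics/ and viewed, at most 10 in all, crops included, and the job is handed in when it is done.

Besides the shell and the picture viewer there is one more tool, called after "Call:" as name(argument=value, ...) on one line, values as JSON. send_rows: Moves the arm, as the interface text tells. Its arguments: {"type":"object","properties":{"targets":{"type":"array","items":{"type":"array","items":{"type":"array","items":{"type":"number"}}}},"force":{"type":"number"}},"required":["targets"]}

```bash
mkdir -p pics; cat > h.py <<'E'
from cell import ctrl
import numpy as np, cv2
from scipy.spatial.transform import Rotation as R
def cam(n):
    p=ctrl.camera_params(n); return np.array(p["K"]),R.from_rotvec(np.ravel(p["rvec"])).as_matrix(),np.ravel(p["tvec"])
def ray(n,u,v):
    K,M,t=cam(n); d=M.T@np.linalg.inv(K)@np.array([u,v,1.]); return -M.T@t,d
def onz(n,u,v,z):
    c,d=ray(n,u,v); return c+d*(z-c[2])/d[2]
def cloud(n,D):
    K,M,t=cam(n); v,u=np.mgrid[:D.shape[0],:D.shape[1]]
    P=np.stack([(u-K[0,2])/K[0,0]*D,(v-K[1,2])/K[1,1]*D,D],-1)
    return (P-t)@M
def proj(n,X):
    K,M,t=cam(n); q=K@(M@np.asarray(X)+t); return q[:2]/q[2]
def shot(n,f):
    I,D=ctrl.read_camera(n); cv2.imwrite("pics/"+f,I[:,:,::-1]); np.save("pics/"+f[:-4]+".npy",D); return I,D
E
python3 - <<'E'
from h import *
s=ctrl.observe(); print({k:np.round(v,3) for k,v in s.items()}, ctrl.tcp_to_grasp)
for n in("side","top"):
    shot(n,n+"0.png"); K,M,t=cam(n); print(n,-M.T@t,M[2],K[0,0])
E
```

```text
{'t': np.float64(0.0), 'joint_positions': array([ 1.001,  0.259,  0.021,  1.334, -0.   ,  1.418]), 'qvel': array([-0.   ,  0.   ,  0.003, -0.   , -0.   ,  0.   ]), 'tau': array([ 1.0000e-03, -5.5564e+01,  3.4453e+01,  1.3000e-02, -0.0000e+00,
        0.0000e+00]), 'tcp_pos': array([0.223, 0.503, 0.231]), 'orientation': array([-0.   ,  0.207,  0.978, -0.001]), 'contact_force': array([0.713, 0.183, 0.318]), 'ft_torque': array([-0.011,  0.013, -0.045]), 'grip_force': np.float64(0.0), 'gripper_width': np.float64(1.001)} 0.0187
side [ 0.79661418 -0.78124126  0.76368796] [-0.2543298   0.83053519 -0.49550747] 477.0945738529053
top [0.04840421 0.04911497 1.57920378] [ 0.3067916   0.12048909 -0.94411932] 481.00951077348685
```

View pics/side0.png

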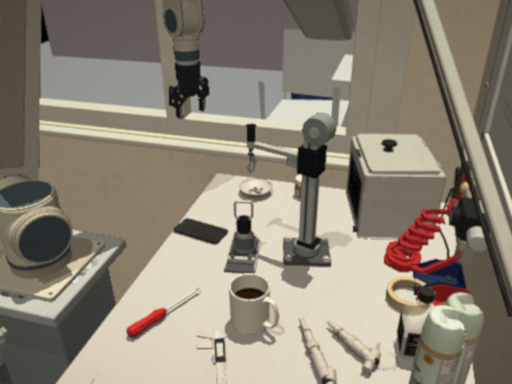

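View pics/top0.png

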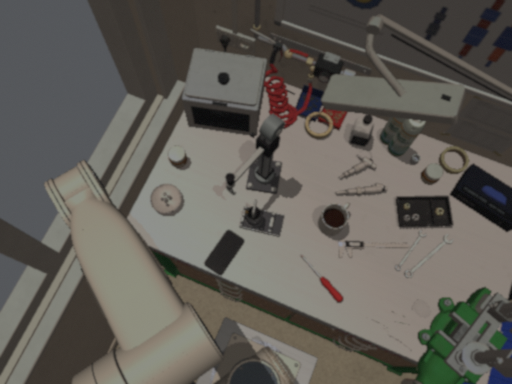

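The side view shows the knob at about (251,135), the hook at (251,160), the bail at (243,207), the stand at (241,258) and the foot at (306,251). The top view shows the knob at (231,180), the screwdriver at (256,215) and the foot at (264,178). I'll enlarge both views.

```bash
python3 - <<'E'
from h import *
a=cv2.imread("pics/side0.png")[100:280,200:350]; b=cv2.imread("pics/top0.png")[110:245,195:300]
a=cv2.resize(a,None,fx=3.2,fy=3.2,interpolation=2); b=cv2.resize(b,None,fx=3.2,fy=3.2,interpolation=2)
b=np.clip(b*1.8,0,255).astype(np.uint8)
c=np.zeros((576,480+336,3),np.uint8)[:, :800]; c[:,:480]=a; c[:b.shape[0],480:800]=b[:,:320]; cv2.imwrite("pics/c0.png",c)
for n in("side","top"):
    D=np.load(f"pics/{n}0.npy"); P=cloud(n,D); 
    for u,v in ([(251,128),(251,135),(251,145),(243,203),(244,225),(241,245),(306,245),(318,125),(275,153)] if n=="side" else [(231,176),(231,180),(256,213),(256,210),(264,180),(270,130),(250,160)]): print(n,u,v,P[v,u].round(3))
E
```

```text
side 251 128 [0.486 0.266 0.321]
side 251 135 [0.486 0.264 0.303]
side 251 145 [0.485 0.266 0.275]
side 243 203 [0.483 0.199 0.145]
side 244 225 [0.49  0.181 0.092]
side 241 245 [0.483 0.172 0.034]
side 306 245 [0.646 0.207 0.042]
side 318 125 [0.657 0.206 0.37 ]
side 275 153 [0.551 0.248 0.27 ]
top 231 176 [0.486 0.274 0.324]
top 231 180 [0.475 0.269 0.325]
top 256 213 [0.479 0.189 0.099]
top 256 210 [0.487 0.192 0.104]
top 264 180 [0.62  0.216 0.03 ]
top 270 130 [0.637 0.22  0.375]
top 250 160 [0.569 0.25  0.282]
```

View pics/c0.png

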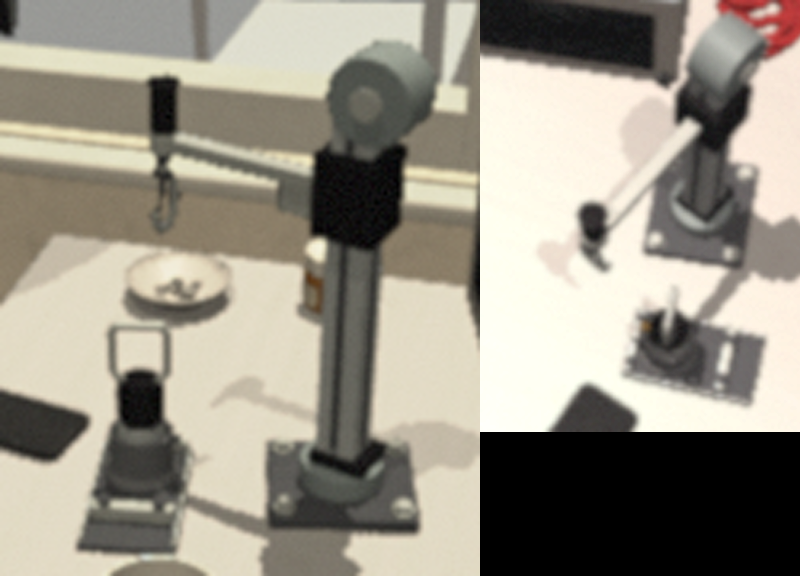

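The crop puts the bail bar at about side (235–252, 202.5), the knob top at side (251,124), and the hook's mouth toward the stand. Next I'll measure these precisely.

```bash
cat > m.py <<'E'
from h import *
D=np.load("pics/side0.npy");P=cloud("side",D);I=cv2.imread("pics/side0.png").astype(int)
T=np.load("pics/top0.npy");Q=cloud("top",T);J=cv2.imread("pics/top0.png").astype(int)
def box(P,x,y,z): return (P[...,0]>x[0])&(P[...,0]<x[1])&(P[...,1]>y[0])&(P[...,1]<y[1])&(P[...,2]>z[0])&(P[...,2]<z[1])
for nm,C,G in(("side",P,I),("top",Q,J)):
    m=box(C,(.54,.76),(.11,.31),(.004,.022))&(G.sum(2)<(330 if nm=="side" else 200))
    n,l,st,_=cv2.connectedComponentsWithStats(m.astype(np.uint8)); k=1+np.argmax(st[1:,4])
    ys,xs=np.where(l==k); pts=np.array([onz(nm,u,v,.012)[:2] for u,v in zip(xs,ys)])
    print(nm,"foot",len(pts),cv2.minAreaRect(pts.astype(np.float32)))
    m=box(C,(.44,.53),(.23,.31),(.28,.34))&(G.sum(2)<(150))
    print(nm,"knob",m.sum(),np.median(C[m],0),C[m].min(0),C[m].max(0))
    ys,xs=np.where(m);print(xs.min(),xs.max(),ys.min(),ys.max())
    m=box(C,(.42,.54),(.12,.24),(.07,.105))
    print(nm,"driver",m.sum(),C[m].mean(0),C[m].min(0),C[m].max(0))
    m=box(C,(.42,.56),(.12,.24),(.120,.165))
    print(nm,"bail",m.sum(),C[m].mean(0) if m.sum() else 0)
    m=box(C,(.38,.58),(.08,.26),(.03,.06)); print(nm,"stand",m.sum(),C[m].mean(0),C[m].min(0),C[m].max(0))
for u in(235,243,251.6): print("bar",onz("side",u,202.5,.148))
print("knob axis at mid", onz("side",250.9,133,.303), onz("top",230.5,178,.325), ray("side",250.9,133)[1])
E
python3 m.py
```

```text
side foot 735 ((0.6461032629013062, 0.2197517305612564), (0.11622382700443268, 0.1158934235572815), 13.27199649810791)
side knob 133 [0.48396525 0.2687919  0.3071389 ] [0.4720808  0.2606188  0.28408912] [0.49264711 0.27844584 0.32544166]
247 254 125 141
side driver 229 [0.48656353 0.19058717 0.09016369] [0.46498978 0.17597908 0.07001786] [0.50516104 0.21576462 0.10464689]
side bail 98 [0.48460884 0.19778039 0.1415226 ]
side stand 232 [0.4886211  0.18410104 0.04571264] [0.45770439 0.16932182 0.03003623] [0.51038137 0.21911412 0.05985601]
top foot 467 ((0.6406393647193909, 0.2234322428703308), (0.11787877976894379, 0.10979766398668289), 11.792919158935547)
top knob 70 [0.47799093 0.27398777 0.32041945] [0.47039203 0.26405502 0.28325176] [0.49079515 0.28454684 0.32962657]
227 233 174 185
top driver 116 [0.48100344 0.19786068 0.09142485] [0.46423591 0.17774714 0.07041749] [0.50304778 0.22613681 0.10396253]
top bail 40 [0.47953496 0.19638325 0.14655437]
top stand 84 [0.47168971 0.19086998 0.04608885] [0.45678302 0.13480092 0.03022836] [0.50509084 0.22196301 0.05952995]
bar [0.46393715 0.19153938 0.148     ]
bar [0.48330259 0.19689581 0.148     ]
bar [0.50410326 0.20264923 0.148     ]
knob axis at mid [0.48192064 0.27721745 0.303     ] [0.47950421 0.27247556 0.325     ] [-0.26502797  0.89141061 -0.38798126]
```

Call:
send_rows(targets=[[[0, 0, -0.06, 0, 0], [-0.02, -0.007, -0.115, 0, 0], [-0.075, -0.024, -0.129, 0, 0], [-0.13, -0.042, -0.129, -2, 0], [-0.185, -0.059, -0.129, -4, 0], [-0.24, -0.077, -0.129, -6, 0], [-0.29, -0.093, -0.129, -6, 0], [-0.329, -0.105, -0.129, -6, 0]]], force=60)

```text
t: 1.1
tcp_pos: [0.4824, 0.272, 0.3598]
orientation: [-0.0, 0.156, 0.988, -0.0]
contact_force: [-0.6, -0.4, 0.4]
gripper_width: 1.0
grip_force: 0.0
```

```bash
cat >> h.py <<'E'
def st():
    s=ctrl.observe(); w,x,y,z=s["orientation"]; M=R.from_quat([x,y,z,w]).as_matrix()
    print("t",round(float(s["t"]),2),"tcp",s["tcp_pos"].round(4),"yhead",np.degrees(np.arctan2(M[1,1],M[0,1])).round(1),"F",s["contact_force"].round(2),"w",round(float(s["gripper_width"]),3),"g",round(float(s["grip_force"]),1),"q",s["joint_positions"].round(2))
    return s,M
def need(target):
    s,M=st(); print("tool shift",(M.T@(np.array(target)-s["tcp_pos"])).round(4))
E
python3 - <<'E'
from h import *
need([.481,.274,.2865])
shot("top","top1.png");I,D=shot("side","side1.png")
cv2.imwrite("pics/c1.png",cv2.resize(cv2.imread("pics/side1.png")[70:280,180:360],None,fx=2.8,fy=2.8,interpolation=2))
E
```

```text
t 1.1 tcp [0.4824 0.272  0.3598] yhead 72.1 F [-0.56 -0.38  0.38] w 1.0 g 0.0 q [ 0.36  0.27  0.35  1.66 -0.    0.68]
tool shift [0.0019 0.0016 0.0733]
```

View pics/c1.png

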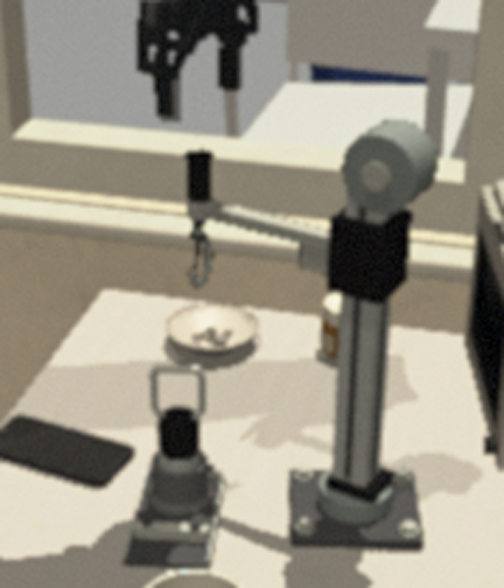

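The gripper is centred over the knob: the fingers are at crop columns 167 and 232, and the knob is at 199. I'll descend and close.

Call:
send_rows(targets=[[[0.002, 0.001, 0.025, 0, 0], [0.002, 0.001, 0.05, 0, 0], [0.002, 0.001, 0.073, 0, 0], [0.002, 0.001, 0.073, 0, 0], [0.002, 0.001, 0.073, 0, 100], [0.002, 0.001, 0.073, 0, 200], [0.002, 0.001, 0.073, 0, 255], [0.002, 0.001, 0.073, 0, 255]]], force=60)

```text
t: 2.2
tcp_pos: [0.4796, 0.2754, 0.2881]
orientation: [0.001, 0.155, 0.988, 0.0]
contact_force: [-1.6, 0.2, 5.2]
gripper_width: 0.289
grip_force: 58.4
```

```bash
python3 - <<'E'
from h import *
st()
E
```

```text
t 2.2 tcp [0.4796 0.2754 0.2881] yhead 72.1 F [-1.59  0.21  5.18] w 0.289 g 58.4 q [0.37 0.25 0.16 1.47 0.   0.68]
```

Call:
send_rows(targets=[[[0, 0, 0.01, 0, 255], [0, 0, 0.02, 0, 255], [0, 0, 0.03, 0, 255], [0, 0, 0.042, 0, 255], [0, 0, 0.054, 0, 255], [0, 0, 0.066, 0, 255], [0, 0, 0.076, 0, 255], [0, 0, 0.08, 0, 255]]], force=80)

```text
t: 3.2
tcp_pos: [0.4797, 0.2757, 0.209]
orientation: [0.001, 0.155, 0.988, 0.001]
contact_force: [-3.9, 1.6, 16.5]
gripper_width: 0.285
grip_force: 77.4
```

```bash
python3 - <<'E'
from h import *
st()
shot("top","top2.png");shot("side","side2.png")
a=cv2.imread("pics/side2.png")[100:280,190:340]; b=cv2.imread("pics/top2.png")[130:245,180:300]
a=cv2.resize(a,None,fx=3.2,fy=3.2,interpolation=2); b=cv2.resize(np.clip(b*1.8,0,255).astype(np.uint8),None,fx=2.66,fy=2.66,interpolation=2)
c=np.zeros((576,800,3),np.uint8); c[:,:480]=a; c[:b.shape[0],480:480+b.shape[1]]=b; cv2.imwrite("pics/c2.png",c)
E
```

```text
t 3.2 tcp [0.4797 0.2757 0.209 ] yhead 72.1 F [-3.93  1.61 16.54] w 0.285 g 77.4 q [ 0.37  0.27 -0.02  1.28  0.    0.68]
```

View pics/c2.png

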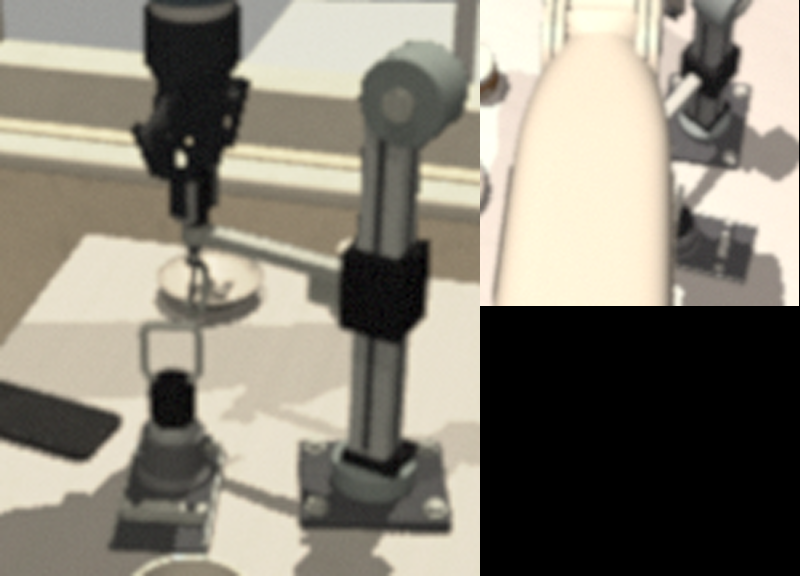

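```bash
python3 - <<'E'
from h import *
for k in(.298,.302,.306,.310): print(k,"captop",proj("side",[.480,.275,k+.023]).round(1),"hookbottom",proj("side",[.480,.275,k-.110]).round(1), "topview cap",proj("top",[.480,.275,k+.023]).round(1))
print(proj("side",[.480,.275,.303-.079-.110]))
D=np.load("pics/side0.npy");P=cloud("side",D);Q=cloud("top",np.load("pics/top0.npy"))
for n,C in(("s",P),("t",Q)):
    m=(C[...,0]>.51)&(C[...,0]<.58)&(abs(C[...,1]-.255)<.03)&(C[...,2]>.24)&(C[...,2]<.31)
    print(n,m.sum(),np.percentile(C[m][:,2],[5,25,50,75,95]))
g=cv2.imread("pics/side0.png").astype(int).sum(2)
print(g[120:130,246:257]); print(g[164:178,244:257])
E
```

```text
0.298 captop [249.8 126.5] hookbottom [250.4 174.3] topview cap [229.8 178. ]
0.302 captop [249.8 125. ] hookbottom [250.3 172.9] topview cap [229.7 177.5]
0.306 captop [249.8 123.4] hookbottom [250.3 171.6] topview cap [229.7 177. ]
0.31 captop [249.8 121.9] hookbottom [250.3 170.2] topview cap [229.7 176.5]
[250.63579828 198.76194972]
s 200 [0.26781261 0.2728392  0.27757387 0.27995475 0.28135841]
t 145 [0.27039758 0.27657473 0.27940798 0.28137738 0.28426243]
[[653 651 650 652 650 652 653 647 652 652 650]
 [651 652 651 650 647 645 642 647 650 654 651]
 [645 644 639 642 632 599 586 631 643 641 647]
 [597 537 523 525 511 451 427 499 528 577 634]
 [452 315 265 262 250 219 203 248 296 414 568]
 [262 128  78 100  90  83  67  85 109 257 465]
 [220 104  59  79  77  89  82  85 105 227 395]
 [273 140  63  71  64  65  77  63  99 252 350]
 [296 141  37  49  47  47  53  55 121 258 356]
 [290 134  35  53  40  53  45  48 121 257 359]]
[[356 348 365 355 317 262 272 332 319 273 283 317 359]
 [355 357 352 332 278 236 277 342 327 284 284 314 352]
 [358 355 331 310 283 277 310 345 320 293 281 312 348]
 [354 349 307 289 299 301 308 331 314 285 295 326 354]
 [356 357 333 287 271 263 284 319 303 293 312 351 362]
 [357 358 348 314 274 260 290 326 300 280 321 353 366]
 [354 360 350 318 273 262 288 307 283 287 324 360 363]
 [354 353 349 330 285 248 258 277 291 324 343 360 364]
 [352 348 356 349 321 277 261 295 326 351 365 362 365]
 [354 353 349 359 343 325 319 344 359 360 362 359 368]
 [352 350 353 355 361 360 347 360 361 368 364 367 368]
 [387 381 368 357 365 359 353 360 362 359 366 365 368]
 [507 480 447 439 418 399 397 396 388 382 370 368 362]
 [621 599 566 553 534 502 506 514 507 461 415 412 386]]
```

Call:
send_rows(targets=[[[0, 0, 0.003, 0, 255], [-0.0001, -0.006, 0.003, -2, 255], [-0.0006, -0.0149, 0.003, -5, 255], [-0.0017, -0.0237, 0.003, -8, 255], [-0.0031, -0.0325, 0.003, -11, 255], [-0.0051, -0.0412, 0.003, -14, 255], [-0.0066, -0.047, 0.003, -16, 255], [-0.0083, -0.0527, 0.003, -18, 255]]])

```text
t: 4.3
tcp_pos: [0.473, 0.2228, 0.2067]
orientation: [0.003, -0.001, 1.0, 0.001]
contact_force: [4.0, 0.4, 15.5]
gripper_width: 0.29
grip_force: 77.4
```

```bash
cat >> h.py <<'E'
A=np.array([.6413,.2220])
def arc():
    s,M=st(); d=s["tcp_pos"][:2]-A; th=np.arctan2(d[1],d[0]); u=np.array([np.cos(th),np.sin(th)]); t=np.array([-u[1],u[0]])
    f=s["contact_force"][:2]; print("head",(np.degrees(th)%360).round(2),"r",np.hypot(*d).round(4),"Frad",(f@u).round(2),"Ftan",(f@t).round(2),"Fz",s["contact_force"][2].round(2))
E
python3 - <<'E'
from h import *
arc()
E
```

```text
t 4.3 tcp [0.473  0.2228 0.2067] yhead 90.2 F [ 4.01  0.44 15.45] w 0.29 g 77.4 q [ 0.28  0.22 -0.1   1.25 -0.    0.28]
head 179.74 r 0.1683 Frad -4.01 Ftan -0.46 Fz 15.45
```

Call:
send_rows(targets=[[[-0.001, -0.0015, 0, 0, 255], [-0.001, -0.003, 0, -1, 255], [-0.0012, -0.0045, 0, -1, 255], [-0.0012, -0.006, 0, -2, 255], [-0.0014, -0.0075, 0, -3, 255], [-0.0014, -0.009, 0, -3, 255], [-0.0016, -0.0105, 0, -4, 255], [-0.0016, -0.012, 0, -4, 255]]])

```text
t: 5.3
tcp_pos: [0.4738, 0.2108, 0.2065]
orientation: [0.002, -0.036, 0.999, 0.001]
contact_force: [-0.8, 1.6, 15.1]
gripper_width: 0.282
grip_force: 77.5
```

```bash
sed -i 's/^A=.*/A=np.array([.643,.226])/' h.py; python3 - <<'E'
from h import *
arc()
E
```

```text
t 5.3 tcp [0.4738 0.2108 0.2065] yhead 94.1 F [-0.78  1.62 15.05] w 0.282 g 77.5 q [ 0.26  0.21 -0.11  1.25  0.    0.18]
head 185.12 r 0.1699 Frad 0.63 Ftan -1.68 Fz 15.05
```

Call:
send_rows(targets=[[[0, -0.001, 0, 0, 255], [0, -0.002, 0, -1, 255], [0, -0.003, 0, -1, 255], [0, -0.004, 0, -1, 255], [-0.0001, -0.005, 0, -2, 255], [-0.0001, -0.006, 0, -2, 255], [-0.0002, -0.007, 0, -3, 255], [-0.0002, -0.008, 0, -3, 255]]])

```text
t: 6.3
tcp_pos: [0.4748, 0.2029, 0.2065]
orientation: [0.002, -0.062, 0.998, 0.0]
contact_force: [-0.0, 1.4, 15.8]
gripper_width: 0.282
grip_force: 77.5
```

```bash
python3 - <<'E'
from h import *
arc()
shot("side","side3.png")
cv2.imwrite("pics/c3.png",cv2.resize(cv2.imread("pics/side3.png")[140:280,190:340],None,fx=4,fy=4,interpolation=2))
E
```

```text
t 6.3 tcp [0.4748 0.2029 0.2065] yhead 97.1 F [-0.04  1.35 15.77] w 0.282 g 77.5 q [ 0.24  0.21 -0.11  1.25  0.    0.12]
head 187.82 r 0.1698 Frad -0.15 Ftan -1.34 Fz 15.77
```

View pics/c3.png

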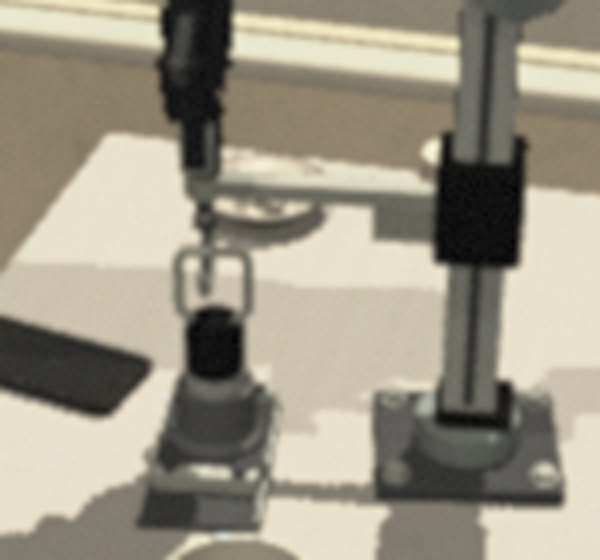

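The hook at crop (205,285) lies between the bail legs (175 and 252) and just below the bar (row 255). The heights fit, so I'll push on.

Call:
send_rows(targets=[[[0, -0.001, 0, 0, 255], [0, -0.002, 0, -1, 255], [0, -0.003, 0, -1, 255], [0, -0.004, 0, -1, 255], [-0.0001, -0.005, 0, -2, 255], [-0.0001, -0.006, 0, -2, 255], [-0.0002, -0.007, 0, -3, 255], [-0.0002, -0.008, 0, -3, 255]]])

```text
t: 7.35
tcp_pos: [0.4761, 0.1949, 0.2065]
orientation: [0.003, -0.088, 0.996, 0.0]
contact_force: [0.6, 1.1, 15.6]
gripper_width: 0.285
grip_force: 77.5
```

Call:
send_rows(targets=[[[0, -0.001, 0, 0, 255], [0, -0.002, 0, -1, 255], [0, -0.003, 0, -1, 255], [0, -0.0035, 0, -1, 255], [-0.0001, -0.004, 0, -2, 255], [-0.0001, -0.0045, 0, -2, 255], [-0.0001, -0.005, 0, -2, 255], [-0.0001, -0.005, 0, -2, 255]]])

```text
t: 8.35
tcp_pos: [0.4772, 0.1899, 0.2065]
orientation: [0.003, -0.105, 0.994, 0.0]
contact_force: [0.4, -0.7, 14.5]
gripper_width: 0.283
grip_force: 77.5
```

```bash
python3 - <<'E'
from h import *
arc()
E
```

```text
t 8.35 tcp [0.4772 0.1899 0.2065] yhead 102.1 F [ 0.45 -0.71 14.53] w 0.283 g 77.5 q [ 0.22  0.2  -0.12  1.25 -0.    0.  ]
head 192.28 r 0.1697 Frad -0.29 Ftan 0.79 Fz 14.53
```

Call:
send_rows(targets=[[[0, -0.001, 0, 0, 255], [0, -0.002, 0, -1, 255], [0, -0.003, 0, -1, 255], [0, -0.004, 0, -1, 255], [-0.0001, -0.005, 0, -2, 255], [-0.0001, -0.006, 0, -2, 255], [-0.0001, -0.006, 0, -2, 255], [-0.0001, -0.006, 0, -2, 255]]])

```text
t: 9.35
tcp_pos: [0.4787, 0.184, 0.2065]
orientation: [0.003, -0.123, 0.992, 0.0]
contact_force: [1.4, -0.8, 15.1]
gripper_width: 0.287
grip_force: 77.5
```

```bash
cat >> h.py <<'E'
def stand(f):
    I,D=shot("side",f); C=cloud("side",D)
    def b(x,y,z):
        m=(C[...,0]>x[0])&(C[...,0]<x[1])&(C[...,1]>y[0])&(C[...,1]<y[1])&(C[...,2]>z[0])&(C[...,2]<z[1]); return m.sum(),np.median(C[m],0).round(4),C[m].min(0).round(3),C[m].max(0).round(3)
    print("body60-105",b((.42,.54),(.08,.24),(.06,.1))); print("stand25-48",b((.42,.54),(.08,.24),(.025,.048)))
E
python3 - <<'E'
from h import *
arc(); stand("side4.png")
import os; os.rename("pics/side4.npy","pics/s4.npy")
D0=np.load("pics/side0.npy")
C=cloud("side",D0)
for z in((.06,.1),(.025,.048)):
    m=(C[...,0]>.42)&(C[...,0]<.54)&(C[...,1]>.08)&(C[...,1]<.24)&(C[...,2]>z[0])&(C[...,2]<z[1]);print("ref",np.median(C[m],0).round(4))
E
```

```text
t 9.35 tcp [0.4787 0.184  0.2065] yhead 104.1 F [ 1.43 -0.85 15.06] w 0.287 g 77.5 q [ 0.2   0.2  -0.12  1.25 -0.   -0.04]
head 194.34 r 0.1696 Frad -1.18 Ftan 1.18 Fz 15.06
body60-105 (np.int64(269), array([0.4916, 0.1629, 0.0865]), array([0.468, 0.153, 0.06 ]), array([0.508, 0.193, 0.1  ]))
stand25-48 (np.int64(172), array([0.495 , 0.1544, 0.0365]), array([0.462, 0.129, 0.025]), array([0.519, 0.188, 0.048]))
ref [0.4872 0.186  0.0875]
ref [0.4931 0.178  0.0355]
```

Call:
send_rows(targets=[[[0, -0.001, 0, 0, 255], [0, -0.002, 0, -1, 255], [0, -0.003, 0, -1, 255], [0, -0.004, 0, -1, 255], [-0.0001, -0.005, 0, -2, 255], [-0.0001, -0.005, 0, -2, 255], [-0.0001, -0.005, 0, -2, 255], [-0.0001, -0.005, 0, -2, 255]]])

```text
t: 10.4
tcp_pos: [0.4799, 0.1795, 0.2066]
orientation: [0.003, -0.14, 0.99, 0.0]
contact_force: [0.6, 0.3, 16.3]
gripper_width: 0.278
grip_force: 77.6
```

```bash
python3 - <<'E'
from h import *
arc(); stand("side5.png")
E
```

```text
t 10.4 tcp [0.4799 0.1795 0.2066] yhead 106.1 F [ 0.63  0.29 16.28] w 0.278 g 77.6 q [ 0.19  0.2  -0.12  1.24  0.   -0.09]
head 195.93 r 0.1696 Frad -0.69 Ftan -0.11 Fz 16.28
body60-105 (np.int64(271), array([0.4916, 0.1607, 0.0877]), array([0.47 , 0.152, 0.06 ]), array([0.509, 0.192, 0.1  ]))
stand25-48 (np.int64(159), array([0.4953, 0.154 , 0.0365]), array([0.464, 0.129, 0.025]), array([0.519, 0.183, 0.048]))
```

Call:
send_rows(targets=[[[0, -0.001, 0, 0, 255], [0, -0.002, 0, -1, 255], [0, -0.003, 0, -1, 255], [0, -0.004, 0, -1, 255], [0, -0.004, 0, -1, 255], [0, -0.004, 0, -1, 255], [0, -0.004, 0, -1, 255], [0, -0.004, 0, -1, 255]]])

```text
t: 11.45
tcp_pos: [0.481, 0.1759, 0.2068]
orientation: [0.003, -0.149, 0.989, 0.0]
contact_force: [0.5, 2.5, 17.1]
gripper_width: 0.285
grip_force: 77.6
```

```bash
python3 - <<'E'
from h import *
arc(); stand("side6.png")
E
```

```text
t 11.45 tcp [0.481  0.1759 0.2068] yhead 107.1 F [ 0.48  2.53 17.12] w 0.285 g 77.6 q [ 0.19  0.2  -0.12  1.24  0.   -0.11]
head 197.19 r 0.1696 Frad -1.21 Ftan -2.27 Fz 17.12
body60-105 (np.int64(274), array([0.4921, 0.1607, 0.087 ]), array([0.469, 0.15 , 0.06 ]), array([0.508, 0.189, 0.1  ]))
stand25-48 (np.int64(168), array([0.4955, 0.1543, 0.0359]), array([0.465, 0.126, 0.025]), array([0.52 , 0.195, 0.048]))
```

Call:
send_rows(targets=[[[0, -0.001, 0, 0, 255], [0, -0.002, 0, -1, 255], [0, -0.003, 0, -1, 255], [0, -0.004, 0, -1, 255], [0, -0.004, 0, -1, 255], [0, -0.004, 0, -1, 255], [0, -0.004, 0, -1, 255], [0, -0.004, 0, -1, 255]]])

```text
t: 12.5
tcp_pos: [0.4822, 0.1722, 0.2069]
orientation: [0.003, -0.157, 0.988, 0.001]
contact_force: [0.1, 3.9, 17.4]
gripper_width: 0.284
grip_force: 77.7
```

```bash
python3 - <<'E'
from h import *
arc(); stand("side7.png")
cv2.imwrite("pics/c7.png",cv2.resize(cv2.imread("pics/side7.png")[150:270,200:290],None,fx=5,fy=5,interpolation=2))
E
```

```text
t 12.5 tcp [0.4822 0.1722 0.2069] yhead 108.1 F [ 0.13  3.94 17.41] w 0.284 g 77.7 q [ 0.18  0.2  -0.12  1.24  0.   -0.14]
head 198.49 r 0.1695 Frad -1.37 Ftan -3.7 Fz 17.41
body60-105 (np.int64(271), array([0.4924, 0.1606, 0.0874]), array([0.469, 0.151, 0.06 ]), array([0.508, 0.19 , 0.1  ]))
stand25-48 (np.int64(164), array([0.4956, 0.1541, 0.0359]), array([0.464, 0.128, 0.025]), array([0.519, 0.183, 0.048]))
```

View pics/c7.png

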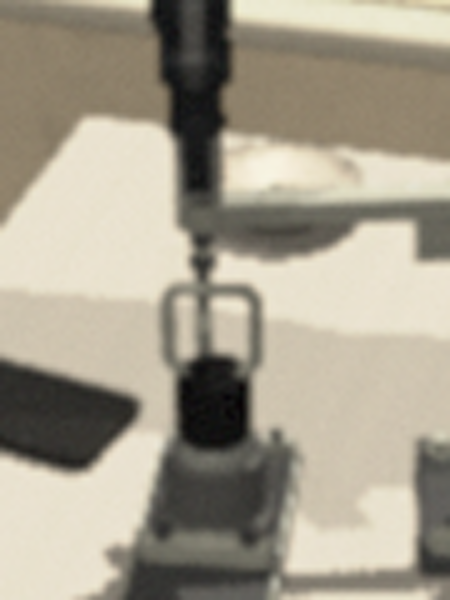

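The hook sits inside the bail opening (hook column 203, legs at 165 and 257). The bar is at crop row 290, and the stand is against its stop.

```bash
python3 - <<'E'
from h import *
for f in("side4","side5","side6","side7"):
    g=cv2.imread(f"pics/{f}.png").astype(int).sum(2)[200:215,234:240].mean(1); print(f,g.round(0))
for v in(205,207,208,209): print(onz("side",242.3,v,.148).round(4))
E
```

```text
side4 [514. 568. 614. 625. 590. 504. 415. 389. 455. 507. 496. 487. 493. 483.
 478.]
side5 [506. 511. 561. 603. 608. 571. 482. 399. 382. 446. 501. 504. 501. 494.
 490.]
side6 [520. 500. 514. 558. 592. 570. 493. 409. 397. 471. 519. 501. 492. 492.
 491.]
side7 [555. 516. 503. 532. 573. 572. 502. 416. 397. 471. 526. 509. 497. 495.
 489.]
[0.4852 0.1849 0.148 ]
[0.488  0.1758 0.148 ]
[0.4894 0.1713 0.148 ]
[0.4908 0.1668 0.148 ]
```

Call:
send_rows(targets=[[[0, -0.001, 0, 0, 255], [0, -0.002, 0, -1, 255], [0, -0.003, 0, -1, 255], [0, -0.003, 0, -1, 255], [0, -0.003, 0, -1, 255], [0, -0.003, 0, -1, 255], [0, -0.003, 0, -1, 255], [0, -0.003, 0, -1, 255]]])

```text
t: 13.55
tcp_pos: [0.4831, 0.1699, 0.2069]
orientation: [0.003, -0.166, 0.986, 0.001]
contact_force: [-0.0, 6.7, 18.0]
gripper_width: 0.283
grip_force: 77.7
```

```bash
python3 - <<'E'
from h import *
arc(); stand("side8.png")
for f in["side8"]:
    g=cv2.imread(f"pics/{f}.png").astype(int).sum(2)[200:215,234:240].mean(1); print(f,g.round(0))
E
```

```text
t 13.55 tcp [0.4831 0.1699 0.2069] yhead 109.1 F [-1.000e-02  6.730e+00  1.801e+01] w 0.283 g 77.7 q [ 0.17  0.2  -0.12  1.24  0.   -0.16]
head 199.33 r 0.1695 Frad -2.22 Ftan -6.35 Fz 18.01
body60-105 (np.int64(258), array([0.4926, 0.1599, 0.0876]), array([0.469, 0.151, 0.06 ]), array([0.508, 0.191, 0.1  ]))
stand25-48 (np.int64(168), array([0.4951, 0.1537, 0.035 ]), array([0.461, 0.125, 0.025]), array([0.52 , 0.181, 0.048]))
side8 [564. 540. 508. 506. 549. 585. 534. 421. 385. 448. 517. 520. 504. 495.
 490.]
```

Force rose from 3.7 to 6.4 N over 2.4 mm while the bar stayed put at the hook's centre, so this is the firm stop. Now I'll let the hook up.

Call:
send_rows(targets=[[[0, 0, -0.002, 0, 255], [0, 0, -0.004, 0, 255], [0, 0, -0.006, 0, 255], [0, 0, -0.008, 0, 255], [0, 0, -0.01, 0, 255], [0, 0, -0.012, 0, 255], [0, 0, -0.014, 0, 255], [0, 0, -0.014, 0, 255]]])

```text
t: 14.6
tcp_pos: [0.4833, 0.1692, 0.2207]
orientation: [0.003, -0.166, 0.986, 0.0]
contact_force: [1.2, 2.6, 15.8]
gripper_width: 0.278
grip_force: 77.7
```

```bash
python3 - <<'E'
from h import *
arc(); stand("side9.png")
for f in["side9"]:
    g=cv2.imread(f"pics/{f}.png").astype(int).sum(2)[200:215,234:240].mean(1); print(f,g.round(0))
cv2.imwrite("pics/c9.png",cv2.resize(cv2.imread("pics/side9.png")[150:270,200:290],None,fx=5,fy=5,interpolation=2))
E
```

```text
t 14.6 tcp [0.4833 0.1692 0.2207] yhead 109.1 F [ 1.22  2.59 15.75] w 0.278 g 77.7 q [ 0.17  0.19 -0.09  1.28  0.   -0.16]
head 199.58 r 0.1695 Frad -2.01 Ftan -2.03 Fz 15.75
body60-105 (np.int64(274), array([0.4921, 0.1607, 0.0877]), array([0.469, 0.151, 0.06 ]), array([0.509, 0.191, 0.1  ]))
stand25-48 (np.int64(173), array([0.4958, 0.1535, 0.0367]), array([0.464, 0.13 , 0.025]), array([0.521, 0.195, 0.048]))
side9 [559. 585. 590. 596. 592. 574. 505. 420. 392. 466. 525. 512. 498. 495.
 497.]
```

View pics/c9.png

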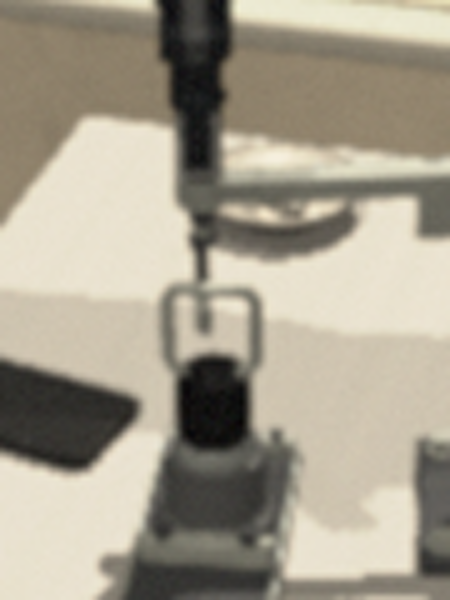

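The hook rose and the bar stayed at crop row 290 with no load on it. I'll continue to the seat.

Call:
send_rows(targets=[[[0, 0, -0.001, 0, 255], [0, 0, -0.002, 0, 255], [0, 0, -0.003, 0, 255], [0, 0, -0.004, 0, 255], [0, 0, -0.005, 0, 255], [0, 0, -0.006, 0, 255], [0, 0, -0.007, 0, 255], [0, 0, -0.007, 0, 255]]])

```text
t: 15.65
tcp_pos: [0.4834, 0.1691, 0.2278]
orientation: [0.003, -0.166, 0.986, 0.0]
contact_force: [1.2, 2.7, 16.9]
gripper_width: 0.278
grip_force: 77.7
```

```bash
python3 - <<'E'
from h import *
arc(); stand("side10.png")
for f in["side10"]:
    g=cv2.imread(f"pics/{f}.png").astype(int).sum(2)[200:215,234:240].mean(1); print(f,g.round(0))
E
```

```text
t 15.65 tcp [0.4834 0.1691 0.2278] yhead 109.1 F [ 1.23  2.65 16.86] w 0.278 g 77.7 q [ 0.17  0.19 -0.08  1.3   0.   -0.16]
head 199.62 r 0.1695 Frad -2.05 Ftan -2.08 Fz 16.86
body60-105 (np.int64(267), array([0.4923, 0.1611, 0.0868]), array([0.469, 0.149, 0.06 ]), array([0.509, 0.191, 0.1  ]))
stand25-48 (np.int64(172), array([0.4952, 0.1538, 0.0351]), array([0.464, 0.128, 0.025]), array([0.52 , 0.181, 0.048]))
side10 [588. 587. 593. 600. 600. 578. 507. 421. 400. 473. 523. 503. 496. 508.
 524.]
```

Stand and body have both moved about 24–25 mm, and the bar is over the stand, so the driver is practically upright. I'll swing back a touch and ease up.

Call:
send_rows(targets=[[[0, 0.001, 0, 0, 255], [0, 0.0015, -0.001, 0, 255], [0, 0.0015, -0.002, 0, 255], [0, 0.0015, -0.004, 0, 255], [0, 0.0015, -0.006, 0, 255], [0, 0.0015, -0.008, 0, 255], [0, 0.0015, -0.01, 0, 255], [0, 0.0015, -0.01, 0, 255]]])

```text
t: 16.7
tcp_pos: [0.483, 0.1701, 0.2373]
orientation: [0.003, -0.166, 0.986, -0.0]
contact_force: [4.9, -0.0, 12.0]
gripper_width: 0.281
grip_force: 77.7
```

```bash
python3 - <<'E'
from h import *
arc(); stand("side11.png")
for f in["side11"]:
    g=cv2.imread(f"pics/{f}.png").astype(int).sum(2)[195:215,234:240].mean(1); print(f,g.round(0))
E
```

```text
t 16.7 tcp [0.483  0.1701 0.2373] yhead 109.1 F [ 4.92 -0.03 12.04] w 0.281 g 77.7 q [ 0.17  0.19 -0.06  1.32 -0.   -0.16]
head 199.26 r 0.1695 Frad -4.63 Ftan 1.65 Fz 12.04
body60-105 (np.int64(211), array([0.4931, 0.1597, 0.0814]), array([0.468, 0.152, 0.06 ]), array([0.508, 0.183, 0.1  ]))
stand25-48 (np.int64(173), array([0.4945, 0.1542, 0.036 ]), array([0.464, 0.129, 0.025]), array([0.52 , 0.181, 0.048]))
side11 [581. 587. 588. 590. 588. 586. 593. 596. 575. 501. 407. 391. 480. 562.
 572. 551. 533. 533. 538. 538.]
```

Call:
send_rows(targets=[[[-0.0005, 0, -0.002, 0, 255], [-0.001, 0, -0.004, 0, 255], [-0.001, 0, -0.006, 0, 255], [-0.001, 0, -0.008, 0, 255], [-0.001, 0, -0.01, 0, 255], [-0.001, 0, -0.013, 0, 255], [-0.001, 0, -0.016, 0, 255], [-0.001, 0, -0.016, 0, 255]]])

```text
t: 17.75
tcp_pos: [0.4829, 0.1701, 0.253]
orientation: [0.002, -0.166, 0.986, -0.0]
contact_force: [-0.7, -1.6, 11.0]
gripper_width: 0.284
grip_force: 77.7
```

```bash
python3 - <<'E'
from h import *
arc(); stand("side12.png")
for f in["side12"]:
    g=cv2.imread(f"pics/{f}.png").astype(int).sum(2)[190:215,234:240].mean(1); print(f,g.round(0))
E
```

```text
t 17.75 tcp [0.4829 0.1701 0.253 ] yhead 109.1 F [-0.74 -1.61 11.01] w 0.284 g 77.7 q [ 0.17  0.19 -0.02  1.36 -0.   -0.16]
head 199.26 r 0.1696 Frad 1.23 Ftan 1.28 Fz 11.01
body60-105 (np.int64(206), array([0.4938, 0.1591, 0.0806]), array([0.469, 0.149, 0.06 ]), array([0.508, 0.179, 0.1  ]))
stand25-48 (np.int64(175), array([0.4958, 0.1539, 0.0368]), array([0.464, 0.13 , 0.025]), array([0.52 , 0.195, 0.048]))
side12 [564. 563. 559. 549. 560. 584. 592. 589. 537. 433. 376. 434. 538. 574.
 589. 607. 628. 638. 635. 610. 564. 539. 537. 508. 431.]
```

Call:
send_rows(targets=[[[0, 0, -0.002, 0, 255], [0, 0, -0.005, 0, 255], [0, 0, -0.008, 0, 255], [0, 0, -0.011, 0, 255], [0, 0, -0.014, 0, 255], [0, 0, -0.017, 0, 255], [0, 0, -0.02, 0, 255], [0, 0, -0.02, 0, 255]]])

```text
t: 18.8
tcp_pos: [0.4829, 0.1701, 0.273]
orientation: [0.002, -0.166, 0.986, -0.0]
contact_force: [1.8, -1.7, 11.8]
gripper_width: 0.279
grip_force: 77.7
```

Call:
send_rows(targets=[[[0, 0, -0.002, 0, 255], [0, 0, -0.004, 0, 255], [0, 0, -0.006, 0, 255], [0, 0, -0.008, 0, 255], [0, 0, -0.01, 0, 255], [0, 0, -0.011, 0, 255], [0, 0, -0.012, 0, 255], [0, 0, -0.012, 0, 255]]])

```text
t: 19.8
tcp_pos: [0.4829, 0.1701, 0.2848]
orientation: [0.002, -0.166, 0.986, -0.0]
contact_force: [0.4, -1.3, 10.9]
gripper_width: 0.283
grip_force: 77.7
```

```bash
python3 - <<'E'
from h import *
arc(); shot("side","side13.png")
cv2.imwrite("pics/c13.png",cv2.resize(cv2.imread("pics/side13.png")[110:270,190:340],None,fx=3.7,fy=3.7,interpolation=2))
E
```

```text
t 19.8 tcp [0.4829 0.1701 0.2848] yhead 109.1 F [ 0.35 -1.28 10.94] w 0.283 g 77.7 q [ 0.18  0.18  0.05  1.44 -0.   -0.16]
head 199.25 r 0.1696 Frad 0.09 Ftan 1.33 Fz 10.94
```

View pics/c13.png

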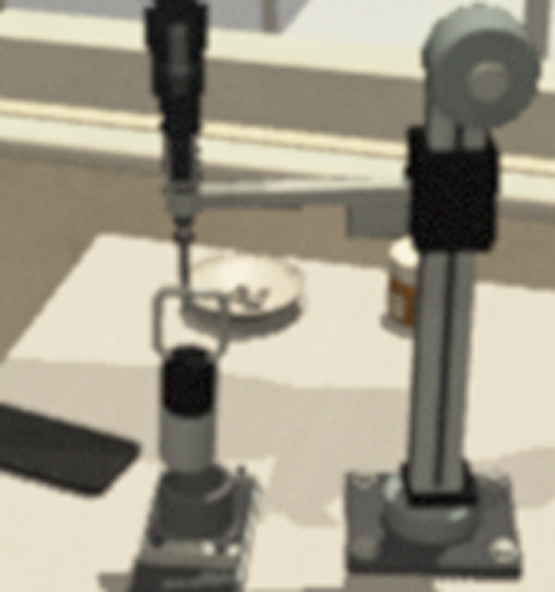

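The screwdriver hangs in the hook (bar at crop row 292), its body raised out of the socket. About 3 mm remain to the stop.

Call:
send_rows(targets=[[[0, 0, -0.0005, 0, 255], [0, 0, -0.001, 0, 255], [0, 0, -0.0015, 0, 255], [0, 0, -0.002, 0, 255], [0, 0, -0.0025, 0, 255], [0, 0, -0.003, 0, 255], [0, 0, -0.003, 0, 255], [0, 0, -0.003, 0, 255]]])

```text
t: 20.85
tcp_pos: [0.4829, 0.1701, 0.2877]
orientation: [0.002, -0.166, 0.986, -0.0]
contact_force: [0.9, -1.8, 9.0]
gripper_width: 0.283
grip_force: 77.7
```

Call:
send_rows(targets=[[[0, 0, -0.0005, 0, 255], [0, 0, -0.001, 0, 255], [0, 0, -0.001, 0, 255], [0, 0, -0.001, 0, 255], [0, 0, -0.001, 0, 255], [0, 0, -0.001, 0, 255], [0, 0, -0.001, 0, 255], [0, 0, -0.001, 0, 255]]])

```text
t: 21.85
tcp_pos: [0.4828, 0.1701, 0.2881]
orientation: [0.001, -0.166, 0.986, -0.0]
contact_force: [3.5, -2.6, 7.4]
gripper_width: 0.29
grip_force: 78.0
```

Call:
send_rows(targets=[[[-0.0005, 0, -0.0005, 0, 255], [-0.0005, 0, -0.001, 0, 255], [-0.0005, 0, -0.001, 0, 255], [-0.0005, 0, -0.001, 0, 255], [-0.0005, 0, -0.001, 0, 255], [-0.0005, 0, -0.001, 0, 255], [-0.0005, 0, -0.001, 0, 255], [-0.0005, 0, -0.001, 0, 255]]])

```text
t: 22.85
tcp_pos: [0.4826, 0.1705, 0.2882]
orientation: [0.0, -0.166, 0.986, 0.0]
contact_force: [4.8, -0.6, 0.1]
gripper_width: 0.287
grip_force: 78.2
```

Call:
send_rows(targets=[[[0, 0, 0, 0, 170], [0, 0, 0, 0, 150], [0, 0, 0, 0, 120], [0, 0, 0, 0, 80], [0, 0, 0, 0, 40], [0, 0, 0, 0, 0], [0, 0, 0, 0, 0], [0, 0, 0, 0, 0]]])

```text
t: 23.85
tcp_pos: [0.4825, 0.1705, 0.2883]
orientation: [0.0, -0.166, 0.986, 0.0]
contact_force: [-0.7, -0.1, 0.2]
gripper_width: 0.997
grip_force: 0.0
```

Call:
send_rows(targets=[[[0, 0, -0.01, 0, 0], [0, 0, -0.025, 0, 0], [0, 0, -0.045, 0, 0], [0, 0, -0.065, 0, 0], [0, 0, -0.085, 0, 0], [0.02, 0, -0.09, 0, 0], [0.04, 0, -0.09, 0, 0], [0.06, 0, -0.09, 0, 0]]])

```text
t: 24.85
tcp_pos: [0.4241, 0.1504, 0.3782]
orientation: [-0.0, -0.166, 0.986, -0.0]
contact_force: [0.3, -0.3, 0.4]
gripper_width: 1.002
grip_force: 0.0
```

```bash
python3 - <<'E'
from h import *
arc(); shot("side","side14.png")
cv2.imwrite("pics/c14.png",cv2.resize(cv2.imread("pics/side14.png")[70:270,190:340],None,fx=3,fy=3,interpolation=2))
E
```

```text
t 24.85 tcp [0.4241 0.1504 0.3782] yhead 109.1 F [ 0.32 -0.27  0.35] w 1.002 g 0.0 q [ 0.15  0.08  0.17  1.66 -0.   -0.18]
head 199.05 r 0.2316 Frad -0.22 Ftan 0.36 Fz 0.35
```

View pics/c14.png

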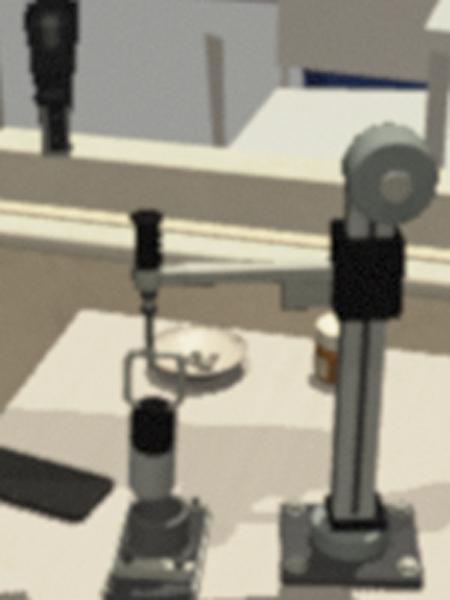

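The screwdriver hangs from the raised hook (bar at crop (155,355)), with the gripper clear at upper left. I'll let it settle and check that it is still.

Call:
send_rows(targets=[[[0, 0, 0, 0, 0], [0, 0, 0, 0, 0], [0, 0, 0, 0, 0], [0, 0, 0, 0, 0], [0, 0, 0, 0, 0], [0, 0, 0, 0, 0], [0, 0, 0, 0, 0], [0, 0, 0, 0, 0]]])

```text
t: 25.9
tcp_pos: [0.4258, 0.1509, 0.3783]
orientation: [0.0, -0.166, 0.986, 0.0]
contact_force: [-0.2, 0.5, 1.0]
gripper_width: 1.001
grip_force: 0.0
```

Call:
send_rows(targets=[[[0, 0, 0, 0, 0], [0, 0, 0, 0, 0], [0, 0, 0, 0, 0], [0, 0, 0, 0, 0], [0, 0, 0, 0, 0], [0, 0, 0, 0, 0], [0, 0, 0, 0, 0], [0, 0, 0, 0, 0]]])

```text
t: 26.9
tcp_pos: [0.4258, 0.1509, 0.3783]
orientation: [-0.0, -0.166, 0.986, 0.0]
contact_force: [0.3, 0.2, -1.0]
gripper_width: 1.002
grip_force: 0.0
```

```bash
python3 - <<'E'
from h import *
import time
prev=None
for i in range(10):
    I,D=ctrl.read_camera("side"); g=I[135:245,225:260].astype(int)
    if prev is not None: print(i,abs(g-prev).mean().round(2),np.percentile(abs(g-prev),99))
    if i in(0,3): prev=g
C=cloud("side",D); m=(abs(C[...,0]-.49)<.04)&(abs(C[...,1]-.165)<.04)&(C[...,2]>.065)&(C[...,2]<.2); print(m.sum(),C[m].min(0),C[m].max(0))
k=(abs(C[...,0]-.48)<.03)&(abs(C[...,1]-.17)<.03)&(C[...,2]>.28); print(C[k].max(0)[2])
E
```

```text
1 1.47 7.0
2 1.47 7.0
3 1.45 6.510000000000218
4 1.44 7.0
5 1.45 7.0
6 1.43 7.0
7 1.46 7.0
8 1.45 7.0
9 1.42 7.0
616 [0.46040441 0.15018416 0.07042711] [0.51294143 0.19117254 0.19876737]
0.6306252919104898
```

Only camera noise remains between frames, so the screwdriver is still. Handing in.

```bash
python3 -c "from cell import ctrl; print(ctrl.sign_off())"
```

```text
the job is handed in; nothing more can be done
None
```

The screwdriver hangs still in the fully raised hook, with the gripper open and clear, and the job is handed in after about 27 s of the 64 s allowed. The push peaked at about 6.7 N, well under the 16 N limit.

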